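Unstack the clean labware onto its instruments

TASK

Set up the bench for sample preparation from the stack of clean labware, working from the top down and setting each piece down, not dropping it: the porcelain weighing dish on the balance pan, the small black tube rack on the cold plate of the foam cooling box, the white tube rack on the shaker platform, and the aluminium block flat on the plate in the heater's well. Put each piece upright in the middle of its place, the long side of the racks and the block running left to right along the long side of the place. Leave the amber bottle and the capped tube beside the stack standing where they are.

Things in the scene. Friction and masses are not known exactly. Their poses are not given: they have to be found in the camera images.
- dish: Round white porcelain weighing dish, open on top, outer diameter 44 (39 at the very foot), 30 high, wall 3; about 60 g. On top of the stack at the start, standing on the black rack. Origin: centre of its underside; z up.
- coldrack: Small black plastic rack for 24 PCR tubes (6 x 4 little wells, empty), a closed block 68 x 46 x 28 high; about 150 g. Second in the stack, on the white rack. Origin: centre of its underside; z up, x along its long side (a half turn looks the same).
- tuberack: White plastic rack for 18 microtubes (6 x 3 holes, empty), a closed block 96 x 52 x 42 high; about 120 g. Third in the stack, on the aluminium block. Origin: centre of its underside; z up, x along its long side (a half turn looks the same).
- block: Bare aluminium heating block with 6 x 3 tube holes, 126 x 64 x 38 high; about 680 g. Bottom of the stack, on the table, its long side roughly left to right (across the robot's view, within about 17 degrees). The pieces above lie on it within about 15 mm and 10 degrees of centred. Origin: centre of its underside; z up, x along its long side (a half turn looks the same).
- balance: Laboratory balance, about 150 wide x 175 deep, with a bare round steel pan of diameter 120 whose top is 62 above the table; the pan is rigid. Fixed; its front, with a sloping display panel, faces its -x, towards the robot (within 9 degrees). Origin: on the table, straight below the centre of the place.
- coolbox: White foam cooling box, 160 wide (y) x 140 deep (x), no panel, with a bare aluminium cold plate 124 (y) x 100 (x) whose top is 50 above the table; the foam rim around the plate stands 4 above it. Fixed; its x points away from the robot within about 9 degrees. Origin: on the table, straight below the centre of the plate.
- shaker: Orbital shaker, switched off and rigid, about 150 wide x 165 deep, with a platform 150 (y) x 120 (x) on a spindle, its black rubber mat 76 above the table; a thin steel pin in each corner (x +-55, y +-70) stands 6 above the mat. Fixed; its front, with a sloping display panel, faces its -x, towards the robot (within 9 degrees). Origin: on the table, straight below the centre of the place.
- heater: Dry-bath heater, 160 wide x 165 deep, with a rectangular well in its top: floor an aluminium plate 146 (y) x 84 (x), 60 above the table; the grey rim round the well is 10 higher (70 above the table). Fixed; its front, with a sloping display panel, faces its -x, towards the robot (within 9 degrees). Origin: on the table, straight below the centre of the place.
- bottle: Amber reagent bottle with a blue cap, diameter 48, 100 high, loose, standing left of the stack. Not to be moved. Origin: centre of its underside.
- tube: Clear capped sample tube, diameter 29 (blue cap 34), 112 high, loose, standing right of the stack. Not to be moved. Origin: centre of its underside.
Not all that is in view belongs to the job. What is shaped like the coldrack but blue is not meant.

How it is judged:
By the outcome, as a careful person would: the job done as asked, in the order asked, and still so for the second after the job is handed in, with the robot touching nothing.
It also fails if it takes over 109 s, if anything falls off the work surface, if the arm or the gripper's body presses on something with over 40 N, if the wrist force passes 120 N, or if a joint passes its speed limit or range.

ROBOT

A 7-joint arm with a two-finger parallel gripper is mounted at the origin on the work surface. World frame = base frame: x ahead of the robot, y to its left, z up, the work surface at z = 0. Lengths are in mm, angles in rad, forces in N, time in s.
With the tool pointing down it reaches from about 425 to 975 mm from the base axis. Payload 16.7 kg.
Tool frame: the origin (TCP) lies on the centre line of the jaws, within the pads' length; the fingertips stand 22 mm ahead of it and the grasp point (between the pads) lies 3 mm ahead of it; z points along the fingers, y is the line along which they close (so a half turn about z gives the same grasp; the last joint's range is limited). The gripper opens to 85 mm and grips with 20 to 120 N. Pads are 22 mm wide; open, the fingers measure 114 mm over their backs; the gripper's body (76 mm by 85 mm) begins 54 mm behind the grasp point. The pads swing forward as they close: fully open they stand 13 mm farther back than shut.
Start: joints at [-1.325, 0.426, 0.074, 1.606, -0.034, 1.111, -0.067], TCP at [259.623, 623.036, 253.302] pointing down, gripper open.
Joint ranges: [-2.85, 2.85], [-0.5, 2.14], [-1.23, 1.37], [0.21, 2.46], [-1.02, 4.16], [0.16, 2.05], [-2.73, 2.73]. Speed limits (rad/s): [1.89, 1.89, 2.39, 2.39, 3.01, 3.01, 3.01].

INTERFACE

Orientations are given as a rotation vector (axis times angle).
In Python, from rig import readout, eyes, job, models gives the robot as it stands.
- The arm moves only by the shell command python3 -m handwheel 'ROWS' [OPENING]. ROWS is JSON, a list of rows, each a list of 2 entries, a list of its own where there are three numbers: the shift along the tool's x, y, z in mm, then the turn, a rotation vector about the tool's x, y, z in rad. A call has 1 to 10 rows; each row is the pose to reach, as a shift and turn from the pose commanded when the call began, along the tool's axes at that moment; what a row does not reach only later rows make up. A row lasts 1/10 s, in which the tool goes at most 50 mm and 8.59 degrees, less where a joint would pass 70% of its speed; a pose out of reach is approached as far as the arm can. A call with a gripper value outside its range is refused whole. OPENING is the closure, from 0 (fully open) to 1 (shut), set as the call begins (- or left out, the last holds). The fingers move at their own pace and stop on an object; the grip force is fixed at half the most. Time passes only in rows, so rows that repeat a pose let the fingers close. It gives the time, the measured TCP pose, the force, the opening and the grip force at its end, in the units of the state.
- readout.observe(): the state, without advancing time (a new reading comes with each control period).
- eyes.get_image(name): name is "side" or "top"; returns (picture, depth): 480x640x3 uint8, red, green, blue; 480x640 float32, mm along the optical axis (not along the pixel's ray), 0 where there is no reading.
- eyes.camera_info(name): a dict with "vfov" (degrees; the focal length in pixels is half the picture's height over the tangent of half this angle, whatever the lens; pixels are square), "cx", "cy" (the principal point, pixels), "world_to_cam" (4x4, takes a point from world to camera coordinates). Camera axes: x right, y up, looking along -z (the intrinsics and any distortion apply to the point x, -y, -z); pixel columns grow to the right and rows downward; lengths in mm; the calibration is good to about 2 mm. A picture is of the moment at which its call begins. camera_info takes no time and is no camera call.
- job.job_done(): hands the job in; it is judged then, once.
Trained networks look in the newest picture that a camera, given by its name, has taken for a name from the list of things; names that differ only in an ending like _2 or _b are one class to them, and where a whole thing is asked for, a point or a joint stands for the part that bears it (a point fixed in the world has none). Each returns a list of dicts, best first, with "p" (0 to 1); they miss things now and then, are a little off and sometimes report something else, mostly with a low value. They report only what shows in the picture. A call takes as long as a camera call. They do not tell look-alikes from the thing itself.
- models.outline_of(camera, label): "pixels" (480x640 bool, what is visible of it).
- models.mark_of(camera, label): "at" ([x, y, z] in mm, in the coordinates of the camera as it stood for that picture, good to about 4 mm: a listed point, or the origin of a listed thing).
The state is a dict: "t": time; "joint_pos": joint angles; "joint_vel": joint speeds; "effort": joint torques, N m; "tcp_pos": TCP position; "tcp_rot": TCP orientation; "contact_force": force on the tool from outside, world axes, zero at the start; "moment": the same for the moment, N m; "opening": finger opening in mm; "grip_force": force on a finger pad.
Only numpy, scipy, OpenCV 4.12 (cv2) and the standard library are available. Lean on these libraries where they do the work, as an engineer would, in place of code of your own. Each camera call takes 0.05 s, during which the arm holds its last target. There are 200 camera calls.

## Working session

There is one attempt and no reset: what is moved stays moved. The work goes in short steps, Python scripts to look and compute and a shell command to move; the robot and the scene stay as the last step left them, time stands still between calls to the robot, and variables do not carry over. Pictures are saved under pics/ and viewed, at most 14 in all, crops included, and the job is handed in when it is done.

```bash
ls; mkdir -p pics; cat > h.py <<'E'
import numpy as np, cv2
from rig import readout, eyes, job, models
def cam(n):
    c=eyes.camera_info(n); f=240/np.tan(np.radians(c['vfov'])/2); return c,f
def cloud(n,depth):
    c,f=cam(n); v,u=np.mgrid[0:480,0:640]
    z=depth; P=np.stack([(u-c['cx'])/f*z,-(v-c['cy'])/f*z,-z,np.ones_like(z)],-1)
    return (P@np.linalg.inv(c['world_to_cam']).T)[...,:3]
def w(n,p):
    return (np.linalg.inv(cam(n)[0]['world_to_cam'])@np.r_[p,1])[:3]
E
python3 - <<'E'
from h import *
for n in('side','top'):
    im,d=eyes.get_image(n); cv2.imwrite(f'pics/{n}0.png',im[...,::-1]); np.save(f'{n}0.npy',d)
    c,f=cam(n); print({k:(v if k!='world_to_cam' else np.round(v,3).tolist()) for k,v in c.items()},(d==0).mean())
    for l in 'dish coldrack tuberack block balance coolbox shaker heater bottle tube'.split():
        print(n,l,[(round(r['p'],2),w(n,r['at']).round().tolist()) for r in models.mark_of(n,l)[:3]])
print(readout.observe())
E
```

```text
pics
{'vfov': 50.76329965275988, 'cx': 322.0097334746895, 'cy': 232.1684660404846, 'world_to_cam': [[0.781, -0.625, 0.002, -387.38], [0.48, 0.602, 0.639, -285.544], [-0.4, -0.497, 0.77, -878.872], [0.0, 0.0, 0.0, 1.0]]} 0.004020182291666666
side dish [(0.56, [433.0, -52.0, 105.0])]
side coldrack [(0.89, [439.0, -42.0, 76.0]), (0.62, [321.0, -161.0, -1.0])]
side tuberack [(0.86, [436.0, -42.0, 39.0])]
side block [(0.62, [651.0, 121.0, -0.0]), (0.61, [434.0, -42.0, -4.0])]
side balance []
side coolbox [(0.74, [648.0, -131.0, -0.0])]
side shaker [(0.56, [652.0, 121.0, -6.0])]
side heater [(0.72, [482.0, 384.0, -4.0])]
side bottle [(0.98, [418.0, 186.0, 2.0])]
side tube [(0.74, [416.0, -184.0, -2.0])]
{'vfov': 42.51304372327669, 'cx': 320.715644206843, 'cy': 236.60678820512834, 'world_to_cam': [[-0.006, -1.0, -0.004, 7.1], [0.996, -0.007, 0.085, -493.576], [-0.085, -0.004, 0.996, -1222.052], [0.0, 0.0, 0.0, 1.0]]} 0.003929036458333333
top dish [(0.64, [433.0, -44.0, 110.0])]
top coldrack [(0.97, [434.0, -40.0, 83.0]), (0.58, [322.0, -153.0, 4.0])]
top tuberack [(0.94, [436.0, -36.0, 42.0
[... 349 characters left out ...]
y([-1.32550372,  0.42607325,  0.07390231,  1.60602155, -0.03411237,
        1.1107934 , -0.06713448]), 'joint_vel': array([-2.56892963e-05,  6.72347004e-05,  1.62367275e-03,  2.92730332e-03,
       -5.30112650e-04, -9.67169023e-04, -8.91614418e-04]), 'effort': array([-1.37705905e-03, -9.49550414e+01,  3.75682354e+00, -4.63914406e+01,
        1.91849750e-02,  1.92326850e-03,  9.43460213e-05]), 'tcp_pos': array([259.61668798, 623.02885392, 253.31018403]), 'tcp_rot': array([-6.16264662e-01, -3.08050606e+00,  4.85331033e-05]), 'contact_force': array([-0.14767076, -0.18137312,  1.05623787]), 'moment': array([ 0.04697103, -0.00872407,  0.00373526]), 'grip_force': 0.0, 'opening': 85.17210992160497}
```

View pics/top0.png

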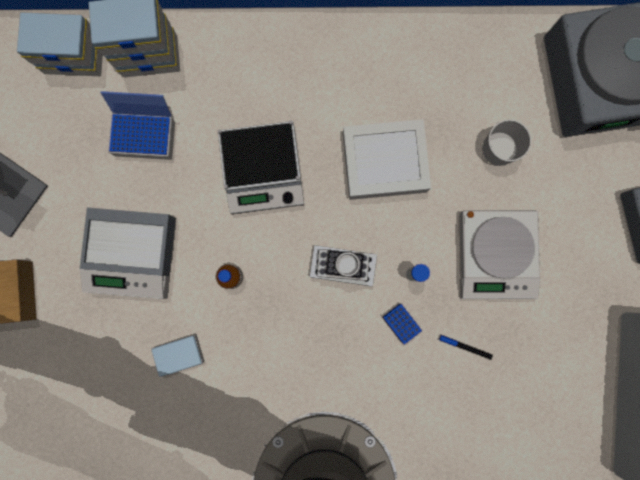

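View pics/side0.png

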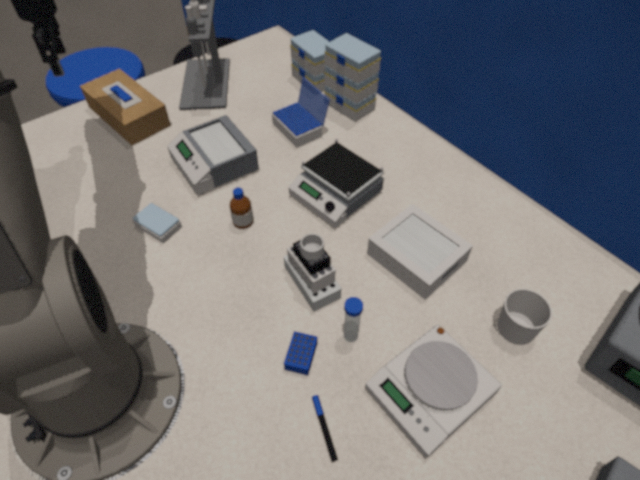

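```bash
cat >> h.py <<'E'
def rect(P,q=.7):
    best=None
    for a in np.radians(np.arange(-25,25,.25)):
        R=np.array([[np.cos(a),np.sin(a)],[-np.sin(a),np.cos(a)]])  # rows: x', y'
        e=P@R.T; lo=np.percentile(e,q,0); hi=np.percentile(e,100-q,0)
        s=(hi-lo).prod()
        if best is None or s<best[0]: best=(s,R.T@((lo+hi)/2),hi-lo,np.degrees(a))
    return best[1].round(1),best[2].round(1),round(best[3],2)
def sel(C,c,r,z0,z1):
    m=(abs(C[...,0]-c[0])<r[0])&(abs(C[...,1]-c[1])<r[1])&(C[...,2]>z0)&(C[...,2]<z1)
    return C[m]
E
cat > meas.py <<'E'
from h import *
S=(434,-42)
for n in('top','side'):
    d=np.load(f'{n}0.npy'); C=cloud(n,d)
    t=sel(C,(560,0),(60,20),-30,30); print(n,'table z',np.median(t[:,2]).round(1),t[:,2].std().round(1))
    # tops (ext x=depth, y=width): block/racks long side along y
    for nm,c,r,a,b in [('dish',S,(60,60),128,144),('coldrack',S,(60,70),102,113),('tuberack',S,(60,80),75,85),('block',S,(60,90),32,42),('blockbody',S,(60,90),8,42),('trbody',S,(60,80),44,85),('crbody',S,(60,80),84,113),
      ('pan',(466,-354),(90,90),56,68),('coldplate',(650,-129),(62,74),46,52.2),('coolbox',(650,-129),(95,105),51.5,60),('shaker',(650,121),(90,100),70,84),('well',(480,385),(60,90),55,64),('heatertop',(480,385),(75,100),66,76),('bottle',(418,186),(45,45),60,130),('tube',(417,-183),(45,45),60,130)]:
        p=sel(C,c,r,a,b)
        if len(p)>20: print(n,nm,len(p),*rect(p[:,:2]),'z',np.median(p[:,2]).round(1))
        else: print(n,nm,len(p))
E
python3 meas.py
```

```text
top table z 1.3 2.5
top dish 128 [434.2 -44.9] [41.9 41.8] -0.5 z 139.5
top coldrack 541 [435.6 -39.8] [45.5 67.3] -7.5 z 110.0
top tuberack 427 [435.  -37.8] [51.7 95.5] -4.75 z 81.5
top block 572 [435.2 -39.6] [ 63.6 125.4] -8.5 z 39.0
top blockbody 604 [427.7 -36.7] [ 79.8 129.8] -8.75 z 38.9
top trbody 468 [435.8 -37.9] [ 56.1 113.7] -6.75 z 81.2
top crbody 630 [435.1 -36.8] [47.8 88.8] -5.5 z 109.5
top pan 2903 [ 467.6 -350.5] [113.4 112.9] -18.5 z 63.3
top coldplate 2059 [ 649.5 -129.3] [115.7 138.2] 1.0 z 50.3
top coolbox 3864 [ 648.  -127.5] [139.  158.6] 4.25 z 54.3
top shaker 4544 [649.9 124.2] [117.9 146.8] 7.25 z 77.1
top well 2657 [478.5 382. ] [ 83.7 153.7] -5.25 z 61.3
top heatertop 2450 [476.5 385.5] [133.4 160.1] -4.75 z 70.8
top bottle 458 [414.9 185.4] [43.6 43.7] 21.0 z 73.8
top tube 287 [ 417.7 -180.5] [30.9 31.7] -12.75 z 113.2
side table z -2.2 1.7
side dish 193 [434.2 -47.5] [42.1 44. ] -10.25 z 133.9
side coldrack 400 [436.1 -43.1] [45.4 67.1] -7.25 z 106.8
side tuberack 341 [434.3 -41.1] [50.5 95.5] -2.75 z 78.2
side block 516 [434.8 -43.6] [ 63.1 124.2] -8.25 z 36.1
side blockbody 879 [434.4 -43.7] [ 62.8 124.9] -8.0 z 34.1
side trbody 774 [434.5 -41.8] [50.9 95.3] -4.0 z 71.9
side crbody 621 [435.7 -43.4] [45.6 68.1] -6.75 z 104.9
side pan 3807 [ 468.1 -353.8] [113.3 112.9] 23.0 z 60.0
side coldplate 2729 [ 649.6 -129.4] [121.3 145.3] -0.5 z 48.5
side coolbox 1053 [ 648.4 -130.7] [139.7 158.8] 5.5 z 52.5
side shaker 2267 [650.2 119.8] [115.  143.8] 6.75 z 73.5
side well 1478 [475.  379.4] [107.4 162. ] -0.75 z 58.0
side heatertop 770 [482.1 381.5] [125.6 162.3] -4.5 z 67.7
side bottle 347 [414.  177.5] [41.7 34.5] -15.0 z 73.8
side tube 470 [ 418.7 -184.5] [31.9 31.3] 24.75 z 108.3
```

```bash
cat > plan.py <<'E'
import sys
from h import *
from scipy.spatial.transform import Rotation as Rn
# args: x,y,z,yaw(deg of tool y, mod 180) ...
s=readout.observe(); R=Rn.from_rotvec(s['tcp_rot']); p=s['tcp_pos']
ya=np.degrees(np.arctan2(*R.as_matrix()[[1,0],1]))
print('t',round(s['t'],2),'tcp',p.round(1),'tooly',ya.round(2),'tilt',np.degrees(np.arccos(-R.as_matrix()[2,2])).round(2),'F',s['contact_force'].round(1),'op',round(s['opening'],1),'grip',round(s['grip_force'],1),'j1',s['joint_pos'].round(2)[[0,6]])
for a in sys.argv[1:]:
    x,y,z,w_=map(float,a.split(','))
    d=(w_-ya+90)%180-90
    X=np.array([np.cos(np.radians(ya+d)),np.sin(np.radians(ya+d)),0]); Z=np.array([0,0,-1.]); 
    T=np.c_[np.cross(X,Z),X,Z]
    print(a,'shift',R.inv().apply(np.array([x,y,z])-p).round(1),'turn',(R.inv()*Rn.from_matrix(T)).as_rotvec().round(4))
E
python3 plan.py 480,300,250,0 435,-46,220,-5
python3 - <<'E'
from h import *
for n in('top','side'):
    C=cloud(n,np.load(f'{n}0.npy')); off={'top':1.2,'side':-2.2}[n]
    for nm,c,a,lo,hi,r in [('well',(479,383.5),-4.7,54,65.5,(50,85)),('cold',(648,-129),4.8,44,52,(58,70)),('pan',(468,-352),0,58,66,(75,75)),('rim',(479,383.5),-4.7,66,74,(90,100)),('dish',(434,-46),0,110,150,(40,40))]:
        a=np.radians(a); R=np.array([[np.cos(a),np.sin(a)],[-np.sin(a),np.cos(a)]])
        e=(C[...,:2]-c)@R.T; z=C[...,2]-off
        m=(abs(e[...,0])<r[0])&(abs(e[...,1])<r[1])&(z>lo)&(z<hi)
        if nm=='rim':
            # inner edges of rim along both axes
            E=e[m]; u=E[abs(E[:,1])<55,0]; v=E[abs(E[:,0])<30,1]
            print(n,'rim inner x',np.percentile(u[u<0],98).round(1),np.percentile(u[u>0],2).round(1),'y',np.percentile(v[v<0],98).round(1),np.percentile(v[v>0],2).round(1), 'outer x',u.min().round(1),u.max().round(1),'y',v.min().round(1),v.max().round(1)); continue
        E=e[m]; print(n,nm,np.percentile(E,[.5,2,98,99.5],axis=0).T.round(1).tolist())
        if nm in('pan','dish'):
            (cx,cy),rad=cv2.minEnclosingCircle(np.float32(C[m][:,:2])); print('  circ',cx,cy,rad)
E
```

```text
t 1.1 tcp [259.6 623.  253.3] tooly 67.37 tilt 0.0 F [-0.1 -0.2  1.1] op 85.2 grip 0.0 j1 [-1.33 -0.07]
480,300,250,0 shift [-327.7 -213.4    3.3] turn [-1.0000e-04 -0.0000e+00  1.1759e+00]
435,-46,220,-5 shift [-419.3 -550.1   33.3] turn [-1.0000e-04 -0.0000e+00  1.2632e+00]
top well [[-42.7, -41.1, 40.5, 41.9], [-78.4, -77.2, 74.2, 76.0]]
top cold [[-55.1, -48.6, 51.2, 56.5], [-68.0, -60.7, 62.4, 68.0]]
top pan [[-56.9, -53.9, 53.8, 56.8], [-56.3, -52.1, 54.7, 58.8]]
  circ 467.82177734375 -351.0859069824219 60.35803985595703
top rim inner x -37.0 41.0 y -35.6 16.9 outer x -77.6 64.7 y -79.1 83.2
top dish [[-22.0, -20.7, 21.1, 24.8], [-24.0, -21.4, 34.5, 38.1]]
  circ 435.34356689453125 -40.320106506347656 36.96221923828125
side well [[-45.6, -36.8, 43.7, 44.9], [-83.1, -81.9, 73.4, 75.8]]
side cold [[-53.3, -44.8, 52.3, 54.3], [-64.0, -60.3, 60.3, 65.0]]
side pan [[-57.2, -54.1, 53.4, 57.4], [-58.9, -55.5, 51.3, 55.6]]
  circ 468.4798583984375 -353.33502197265625 60.40375900268555
side rim inner x -41.0 42.8 y -72.2 70.1 outer x -70.4 67.7 y -84.5 80.9
side dish [[-21.3, -20.6, 20.3, 21.6], [-28.6, -23.5, 19.8, 28.9]]
  circ 431.1808166503906 -44.02932357788086 33.226219177246094
```

```bash
python3 -m handwheel '[[[-33,-21,0],[0,0,0.12]],[[-66,-43,0],[0,0,0.25]],[[-98,-64,0],[0,0,0.38]],[[-131,-85,0],[0,0,0.5]],[[-164,-107,0],[0,0,0.63]],[[-197,-128,0],[0,0,0.75]],[[-230,-149,0],[0,0,0.88]],[[-262,-171,0],[0,0,1.0]],[[-295,-192,0],[0,0,1.12]],[[-328,-213,0],[0,0,1.176]]]' 0
python3 plan.py 434,-46,200,-5 434,-46,136,-5
```

```text
t: 2.1
tcp_pos: [481.1, 298.9, 253.5]
tcp_rot: [-2.227, -2.216, -0.001]
contact_force: [1.8, 0.6, 0.3]
opening: 85.4
grip_force: 0.0
t 2.1 tcp [481.1 298.9 253.5] tooly -0.27 tilt 0.03 F [1.8 0.6 0.3] op 85.4 grip 0.0 j1 [-1.03 -0.55]
434,-46,200,-5 shift [-345.2  -45.5   53.4] turn [ 0.0002 -0.0004  0.0826]
434,-46,136,-5 shift [-345.2  -45.5  117.4] turn [ 0.0002 -0.0004  0.0826]
```

```bash
python3 -m handwheel '[[[-40,-5,0],[0,0,0.01]],[[-82,-11,0],[0,0,0.02]],[[-124,-17,5],[0,0,0.03]],[[-166,-23,10],[0,0,0.04]],[[-208,-28,20],[0,0,0.05]],[[-250,-33,30],[0,0,0.06]],[[-292,-38,40],[0,0,0.07]],[[-325,-42,50],[0,0,0.08]],[[-345,-45,53],[0,0,0.083]],[[-345,-45,53],[0,0,0.083]]]' 0
python3 plan.py 434,-46,136,-5
python3 - <<'E'
from h import *
for n in('top','side'):
    im,d=eyes.get_image(n); cv2.imwrite(f'pics/{n}1.png',im[...,::-1])
E
cd pics; python3 -c "
import cv2;a=cv2.imread('side1.png')[180:330,220:420];b=cv2.imread('top1.png')[190:340,250:450]
import numpy as np;cv2.imwrite('c1.png',cv2.resize(np.hstack([a,b]),None,fx=2,fy=2))"
```

```text
t: 3.1
tcp_pos: [434.7, -47.2, 200.1]
tcp_rot: [-2.316, -2.122, 0.001]
contact_force: [0.1, 1.1, -0.7]
opening: 85.7
grip_force: 0.0
t 3.1 tcp [434.7 -47.2 200.1] tooly -4.99 tilt 0.02 F [ 0.1  1.1 -0.7] op 85.7 grip 0.0 j1 [-0.66 -0.03]
434,-46,136,-5 shift [ 1.2 -0.8 64.1] turn [-0.0004  0.0002  0.0001]
```

View pics/c1.png

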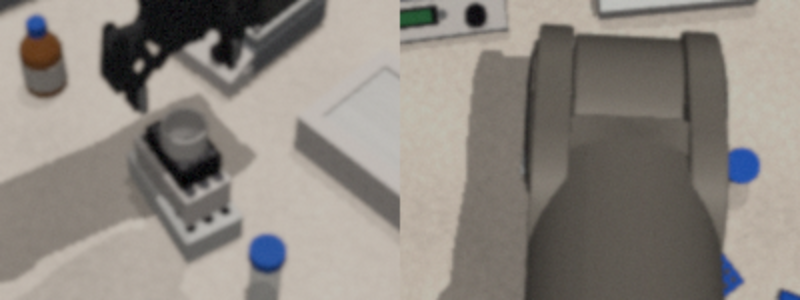

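```bash
python3 -m handwheel '[[[0.5,-0.5,12],[0,0,0]],[[1,-1,26],[0,0,0]],[[1,-1,40],[0,0,0]],[[1,-1,52],[0,0,0]],[[1,-1,60],[0,0,0]],[[1,-1,64],[0,0,0]],[[1,-1,64],[0,0,0]]]' 0 && python3 -m handwheel '[[[0,0,0],[0,0,0]],[[0,0,0],[0,0,0]],[[0,0,0],[0,0,0]],[[0,0,0],[0,0,0]],[[0,0,0],[0,0,0]],[[0,0,0],[0,0,0]],[[0,0,0],[0,0,0]],[[0,0,0],[0,0,0]]]' 1
python3 plan.py 434,-46,176,-5
```

```text
t: 3.9
tcp_pos: [434.4, -43.6, 135.9]
tcp_rot: [-2.312, -2.127, 0.001]
contact_force: [0.1, 0.0, 0.1]
opening: 85.1
grip_force: 0.0
t: 4.7
tcp_pos: [434.8, -43.6, 137.0]
tcp_rot: [-2.312, -2.127, -0.001]
contact_force: [-4.7, 0.4, 18.8]
opening: 42.5
grip_force: 58.2
t 4.7 tcp [434.8 -43.6 137. ] tooly -4.76 tilt 0.06 F [-4.7  0.4 18.8] op 42.5 grip 58.2 j1 [-0.61  0.09]
434,-46,176,-5 shift [ -2.4  -0.6 -39. ] turn [ 0.0005 -0.0008  0.0042]
```

```bash
python3 -m handwheel '[[[0,0,-4],[0,0,0]],[[0,0,-12],[0,0,0]],[[0,0,-25],[0,0,0]],[[0,0,-40],[0,0,0]],[[0,0,-55],[0,0,0]],[[0,0,-70],[0,0,0]],[[0,0,-80],[0,0,0]],[[0,0,-80],[0,0,0]]]' 1
python3 plan.py 468,-352,210,-5
python3 - <<'E'
from h import *
for n in('top','side'):
    im,d=eyes.get_image(n); cv2.imwrite(f'pics/{n}2.png',im[...,::-1]); C=cloud(n,d)
    p=sel(C,(435,-45),(60,70),102,113); print(n,'rack',len(p),*(rect(p[:,:2]) if len(p)>30 else ()))
    p=sel(C,(435,-45),(24,40),186,222); print(n,'dish',len(p),*(rect(p[:,:2]) if len(p)>30 else ()))
    p=models.mark_of(n,'dish'); print([(q['p'],w(n,q['at']).round(1)) for q in p])
cv2.imwrite('pics/c2.png',cv2.resize(cv2.imread('pics/side2.png')[150:330,220:420],None,fx=3,fy=3))
E
```

```text
t: 5.5
tcp_pos: [435.1, -43.5, 217.6]
tcp_rot: [2.311, 2.127, 0.004]
contact_force: [0.9, 0.3, -1.1]
opening: 42.7
grip_force: 60.8
t 5.5 tcp [435.1 -43.5 217.6] tooly -4.75 tilt 0.14 F [ 0.9  0.3 -1.1] op 42.7 grip 60.8 j1 [-0.69 -0.06]
468,-352,210,-5 shift [-304.7   58.3    7.3] turn [ 0.0021 -0.0012  0.0044]
top rack 0
top dish 0
[]
side rack 719 [436.2 -43.5] [45.6 66.5] -8.25
side dish 572 [437.8 -49.6] [43.9 42.6] -25.0
[(0.69, array([432.6, -53.1, 186.6]))]
```

View pics/c2.png

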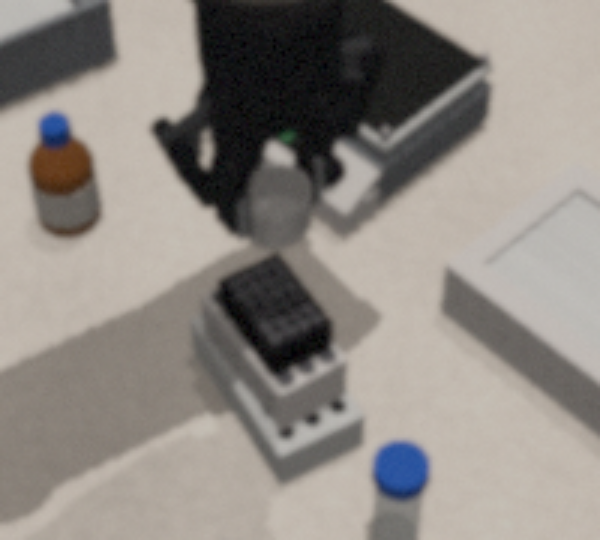

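```bash
python3 plan.py 468,-349,217,-5; python3 -m handwheel '[[[-12,3,0],[0,0,0]],[[-40,8,0],[0,0,0]],[[-75,14,0],[0,0,0]],[[-115,22,0],[0,0,0]],[[-155,29,0],[0,0,0]],[[-195,37,0],[0,0,0]],[[-235,45,0],[0,0,0]],[[-270,52,0],[0,0,0]],[[-292,56,0],[0,0,0]],[[-302,58,0],[0,0,0]]]' 1
python3 -m handwheel '[[[0,0,10],[0,0,0]],[[0,0,30],[0,0,0]],[[0,0,55],[0,0,0]],[[0,0,80],[0,0,0]],[[0,0,98],[0,0,0]],[[0,0,105],[0,0,0]],[[0,0,105],[0,0,0]]]' 1
python3 plan.py 468,-349,91,-5
python3 - <<'E'
from h import *
for n in('top','side'):
    im,d=eyes.get_image(n); cv2.imwrite(f'pics/{n}3.png',im[...,::-1]); C=cloud(n,d)
    p=sel(C,(468,-352),(30,40),84,102); print(n,'dish',len(p),*(rect(p[:,:2]) if len(p)>30 else ()))
    p=models.mark_of(n,'dish'); print([(q['p'],w(n,q['at']).round(1)) for q in p])
cv2.imwrite('pics/c3.png',cv2.resize(cv2.imread('pics/side3.png')[300:470,340:520],None,fx=3,fy=3))
E
```

```text
t 5.7 tcp [434.1 -43.7 215.8] tooly -4.76 tilt 0.06 F [-0.1 -0.7  0. ] op 42.4 grip 60.8 j1 [-0.69 -0.06]
468,-349,217,-5 shift [-301.5   59.1   -1.2] turn [-0.0009  0.0003  0.0042]
t: 6.7
tcp_pos: [466.5, -351.7, 215.4]
tcp_rot: [-2.314, -2.124, 0.003]
contact_force: [-0.4, -0.4, 0.2]
opening: 42.5
grip_force: 60.8
t: 7.4
tcp_pos: [466.9, -348.1, 110.3]
tcp_rot: [-2.309, -2.127, 0.001]
contact_force: [0.2, -0.7, -0.5]
opening: 42.7
grip_force: 60.9
t 7.4 tcp [ 466.9 -348.1  110.3] tooly -4.71 tilt 0.12 F [ 0.2 -0.7 -0.5] op 42.7 grip 60.9 j1 [0.01 0.87]
468,-349,91,-5 shift [-0.8  1.2 19.3] turn [-0.0019 -0.0009  0.0051]
top dish 106 [ 472.1 -338.9] [40.7 20.3] -25.0
[(0.43, array([ 462.3, -348.6,   83.7])), (0.31, array([ 6.516e+02, -1.269e+02,  1.000e-01]))]
side dish 198 [ 465.  -357.3] [46.3 34.7] 24.75
[(0.61, array([ 466.6, -357.6,   79.8]))]
```

View pics/c3.png

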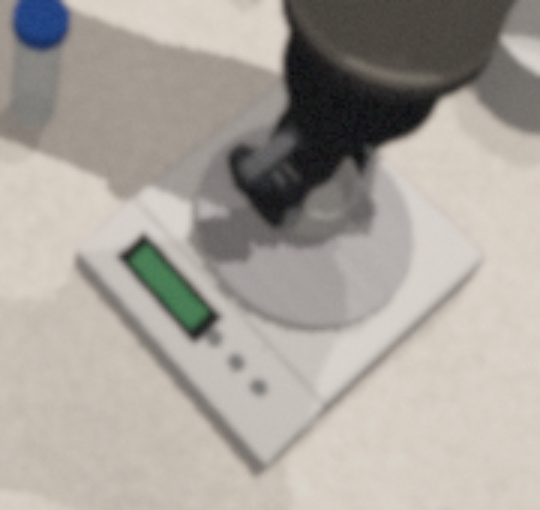

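```bash
python3 -m handwheel '[[[0,1,6],[0,0,0]],[[0,1,11],[0,0,0]],[[0,1,14],[0,0,0]],[[0,1,16],[0,0,0]],[[0,1,16],[0,0,0]]]' 1
python3 -m handwheel '[[[0,0,1],[0,0,0]],[[0,0,2],[0,0,0]],[[0,0,2],[0,0,0]]]' 1; python3 -m handwheel '[[[0,0,1],[0,0,0]],[[0,0,1.5],[0,0,0]],[[0,0,1.5],[0,0,0]]]' 1
```

```text
t: 8.1
tcp_pos: [468.1, -349.5, 95.0]
tcp_rot: [-2.311, -2.127, 0.001]
contact_force: [0.5, -0.0, 0.2]
opening: 42.8
grip_force: 60.9
t: 8.4
tcp_pos: [468.2, -349.5, 93.3]
tcp_rot: [-2.312, -2.127, 0.0]
contact_force: [0.4, 0.1, -1.1]
opening: 42.4
grip_force: 60.9
t: 8.7
tcp_pos: [468.3, -349.5, 91.8]
tcp_rot: [-2.312, -2.127, 0.0]
contact_force: [0.9, -0.6, -1.7]
opening: 42.5
grip_force: 60.9
```

```bash
for i in 1 ; do python3 -m handwheel '[[[0,0,0.7],[0,0,0]],[[0,0,1],[0,0,0]],[[0,0,1],[0,0,0]]]' 1; python3 -m handwheel '[[[0,0,0.7],[0,0,0]],[[0,0,1],[0,0,0]],[[0,0,1],[0,0,0]]]' 1;  done | grep -E 'pos|force'
```

```text
tcp_pos: [468.3, -349.6, 91.2]
contact_force: [-2.2, 2.9, 7.8]
grip_force: 61.7
tcp_pos: [468.3, -349.6, 91.1]
contact_force: [-7.7, 8.0, 27.5]
grip_force: 63.6
```

```bash
python3 -m handwheel '[[[0,0,-0.8],[0,0,0]],[[0,0,-0.8],[0,0,0]]]' 1 | grep -E 'pos|force'; python3 -m handwheel '[[[0,0,0],[0,0,0]],[[0,0,0],[0,0,0]],[[0,0,0],[0,0,0]],[[0,0,0],[0,0,0]],[[0,0,0],[0,0,0]],[[0,0,0],[0,0,0]]]' 0| grep -E 'pos|force|open';  python3 -m handwheel '[[[0,0,-10],[0,0,0]],[[0,0,-30],[0,0,0]],[[0,0,-60],[0,0,0]],[[0,0,-90],[0,0,0]],[[0,0,-115],[0,0,0]],[[0,0,-125],[0,0,0]]]' 0
python3 plan.py 436,-41,210,-7.5
```

```text
tcp_pos: [468.4, -349.6, 91.2]
contact_force: [-2.5, 2.2, 12.3]
grip_force: 62.0
tcp_pos: [468.2, -349.5, 90.6]
contact_force: [-0.3, -1.2, 0.6]
opening: 85.3
grip_force: 0.0
t: 10.7
tcp_pos: [468.8, -350.2, 218.5]
tcp_rot: [2.31, 2.125, 0.002]
contact_force: [-0.5, -0.7, 0.2]
opening: 85.4
grip_force: 0.0
t 10.7 tcp [ 468.8 -350.2  218.5] tooly -4.78 tilt 0.18 F [-0.5 -0.7  0.2] op 85.4 grip 0.0 j1 [-0.08  0.77]
436,-41,210,-7.5 shift [305.4 -58.4   8. ] turn [0.003  0.0009 0.0475]
```

```bash
python3 -m handwheel '[[[20,-4,0],[0,0,0.005]],[[55,-11,1],[0,0,0.01]],[[95,-19,2],[0,0,0.015]],[[135,-27,3],[0,0,0.02]],[[175,-34,4],[0,0,0.025]],[[215,-42,5],[0,0,0.03]],[[255,-50,6],[0,0,0.04]],[[290,-56,8],[0,0,0.047]],[[305,-58.5,8],[0,0,0.0475]],[[305,-58.5,8],[0,0,0.0475]]]' 0 | grep pos
python3 - <<'E'
from h import *
for n in('top','side'):
    im,d=eyes.get_image(n); cv2.imwrite(f'pics/{n}4.png',im[...,::-1]); C=cloud(n,d)
    p=sel(C,(468,-352),(40,40),72,100); print(n,'dish',len(p),*rect(p[:,:2]),p[:,2].max())
    p=sel(C,(468,-352),(70,70),57,67); print(n,'pan',cv2.minEnclosingCircle(np.float32(p[:,:2])))
    if n=='side': p=sel(C,(435,-45),(60,70),102,113); print(n,'rack',len(p),*rect(p[:,:2]))
a=cv2.imread('pics/side4.png')[310:450,370:510];b=cv2.imread('pics/top4.png')[195:305,450:560]
cv2.imwrite('pics/c4.png',np.hstack([cv2.resize(a,(380,380)),cv2.resize(b,(380,380))]))
E
python3 plan.py 436,-42,104,-7.5
```

```text
tcp_pos: [434.9, -38.6, 207.6]
top dish 246 [ 467.2 -349.3] [41.9 42.7] -22.25 97.90711937285255
top pan ((468.5976867675781, -350.94207763671875), 60.561763763427734)
side dish 390 [ 467.7 -353.5] [42.8 41.8] -4.5 93.65987549436375
side pan ((468.990234375, -353.8598937988281), 60.34632873535156)
side rack 718 [436.  -43.1] [45.5 67.3] -7.0
t 11.8 tcp [435.2 -40.9 207.7] tooly -7.45 tilt 0.0 F [ 1.  -0.2  0.3] op 85.5 grip 0.0 j1 [-0.76 -0.08]
436,-42,104,-7.5 shift [ -1.    0.9 103.7] turn [-0.     -0.      0.0009]
```

View pics/c4.png

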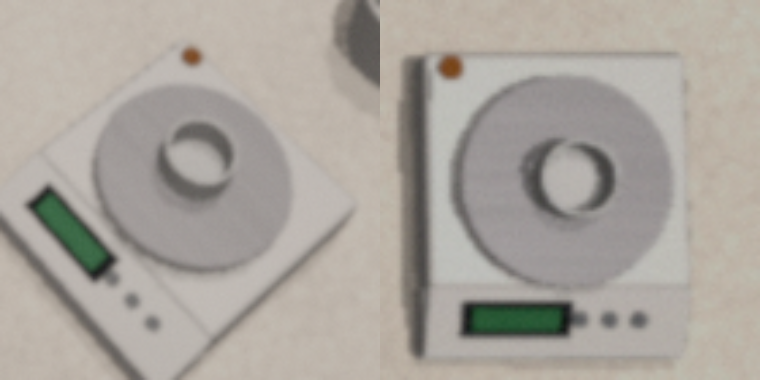

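```bash
python3 -m handwheel '[[[-0.5,0.5,15],[0,0,0]],[[-1,1,38],[0,0,0]],[[-1,1,60],[0,0,0]],[[-1,1,80],[0,0,0]],[[-1,1,94],[0,0,0]],[[-1,1,102],[0,0,0]],[[-1,1,102],[0,0,0]]]' 0 | grep -E 'pos|contact' && python3 -m handwheel '[[[0,0,0],[0,0,0]],[[0,0,0],[0,0,0]],[[0,0,0],[0,0,0]],[[0,0,0],[0,0,0]],[[0,0,0],[0,0,0]],[[0,0,0],[0,0,0]],[[0,0,0],[0,0,0]],[[0,0,0],[0,0,0]]]' 1
python3 plan.py
```

```text
tcp_pos: [435.7, -42.9, 105.0]
contact_force: [-0.0, -0.1, -0.1]
t: 13.3
tcp_pos: [436.5, -41.8, 106.4]
tcp_rot: [2.361, 2.072, 0.002]
contact_force: [-5.0, -1.1, 15.6]
opening: 44.9
grip_force: 59.3
t 13.3 tcp [436.5 -41.8 106.4] tooly -7.47 tilt 0.07 F [-5.  -1.1 15.6] op 44.9 grip 59.3 j1 [-0.63  0.15]
```

```bash
python3 -m handwheel '[[[0,0,-4],[0,0,0]],[[0,0,-12],[0,0,0]],[[0,0,-27],[0,0,0]],[[0,0,-45],[0,0,0]],[[0,0,-60],[0,0,0]],[[0,0,-70],[0,0,0]],[[0,0,-70],[0,0,0]]]' 1 | grep -E 'pos|open'
python3 - <<'E'
from h import *
for n in('side',):
    im,d=eyes.get_image(n); cv2.imwrite(f'pics/{n}5.png',im[...,::-1]); C=cloud(n,d)
    p=sel(C,(435,-45),(60,70),75,85); print(n,'tuberack',len(p),*rect(p[:,:2]))
    p=sel(C,(435,-45),(60,90),34,42); print(n,'block',len(p),*rect(p[:,:2]))
cv2.imwrite('pics/c5.png',cv2.resize(cv2.imread('pics/side5.png')[180:330,240:420],None,fx=3,fy=3))
E
python3 plan.py 648.7,-129.2,176,4.8
```

```text
tcp_pos: [436.8, -41.6, 176.9]
opening: 44.9
side tuberack 938 [435.5 -41.4] [50.6 94.6] -4.5
side block 450 [433.7 -43.2] [ 62.2 125.1] -6.25
t 14.05 tcp [436.4 -41.5 176. ] tooly -7.45 tilt 0.09 F [-0.3  0.6 -2.4] op 44.9 grip 61.6 j1 [-0.74 -0.  ]
648.7,-129.2,176,4.8 shift [-5.940e+01  2.219e+02  2.000e-01] turn [ 0.0012 -0.001  -0.2138]
```

View pics/c5.png

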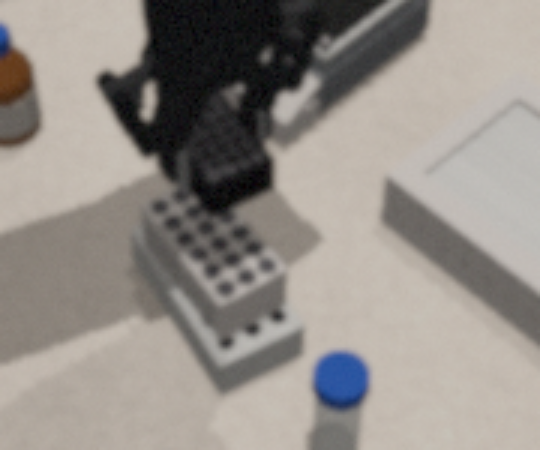

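```bash
python3 -m handwheel '[[[-3,13,0],[0,0,-0.02]],[[-10,38,0],[0,0,-0.045]],[[-18,66,0],[0,0,-0.07]],[[-26,98,0],[0,0,-0.1]],[[-35,130,0],[0,0,-0.13]],[[-43,162,0],[0,0,-0.16]],[[-51,190,0],[0,0,-0.19]],[[-57,212,0],[0,0,-0.205]],[[-59.5,222,0],[0,0,-0.214]],[[-59.5,222,0],[0,0,-0.214]]]' 1 | grep -E 'pos|open'
python3 -m handwheel '[[[0,0,15],[0,0,0]],[[0,0,40],[0,0,0]],[[0,0,65],[0,0,0]],[[0,0,82],[0,0,0]],[[0,0,90],[0,0,0]],[[0,0,90],[0,0,0]]]' 1| grep -E 'pos|force'
python3 plan.py 648.7,-129.2,76.5,4.8
```

```text
tcp_pos: [648.6, -130.3, 174.4]
opening: 44.5
tcp_pos: [647.7, -129.5, 84.6]
contact_force: [-0.2, 0.0, -0.5]
grip_force: 61.7
t 15.65 tcp [ 647.7 -129.5   84.6] tooly 4.78 tilt 0.1 F [-0.2  0.  -0.5] op 45.0 grip 61.7 j1 [-0.3   0.57]
648.7,-129.2,76.5,4.8 shift [0.2 1.  8.1] turn [-0.0017 -0.0002 -0.0003]
```

```bash
(python3 -m handwheel '[[[0,1,3],[0,0,0]],[[0,1,6],[0,0,0]],[[0,1,6],[0,0,0]],[[0,1,6],[0,0,0]]]' 1; python3 -m handwheel '[[[0,0,0.7],[0,0,0]],[[0,0,1.2],[0,0,0]],[[0,0,1.2],[0,0,0]]]' 1;python3 -m handwheel '[[[0,0,0.7],[0,0,0]],[[0,0,1],[0,0,0]],[[0,0,1],[0,0,0]]]' 1)| grep -E 'pos|force'
```

```text
tcp_pos: [649.7, -129.7, 80.0]
contact_force: [-0.4, 0.4, -1.1]
grip_force: 61.7
tcp_pos: [649.5, -129.6, 78.4]
contact_force: [-0.3, 0.1, -2.1]
grip_force: 61.7
tcp_pos: [649.4, -129.7, 77.3]
contact_force: [0.8, -0.0, -1.1]
grip_force: 61.7
```

```bash
(python3 -m handwheel '[[[0,0,0.7],[0,0,0]],[[0,0,1],[0,0,0]],[[0,0,1],[0,0,0]]]' 1; python3 -m handwheel '[[[0,0,0.7],[0,0,0]],[[0,0,0.7],[0,0,0]],[[0,0,0.7],[0,0,0]]]' 1)| grep -E 'pos|force'
```

```text
tcp_pos: [649.5, -129.7, 76.6]
contact_force: [-1.6, 0.7, 2.5]
grip_force: 62.1
tcp_pos: [649.5, -129.7, 76.6]
contact_force: [-6.4, 1.3, 14.3]
grip_force: 63.5
```

```bash
(python3 -m handwheel '[[[0,0,-0.5],[0,0,0]],[[0,0,-0.5],[0,0,0]],[[0,0,-0.5],[0,0,0]]]' 1;python3 -m handwheel '[[[0,0,0],[0,0,0]],[[0,0,0],[0,0,0]],[[0,0,0],[0,0,0]],[[0,0,0],[0,0,0]],[[0,0,0],[0,0,0]],[[0,0,0],[0,0,0]]]' 0;  python3 -m handwheel '[[[0,0,-10],[0,0,0]],[[0,0,-30],[0,0,0]],[[0,0,-60],[0,0,0]],[[0,0,-85],[0,0,0]],[[0,0,-95],[0,0,0]],[[0,0,-95],[0,0,0]]]' 0) | grep -E 'pos|force'
python3 plan.py 435,-40,172,-4.4
```

```text
tcp_pos: [649.5, -129.7, 76.6]
contact_force: [-3.6, 1.4, 8.4]
grip_force: 62.9
tcp_pos: [649.5, -129.6, 76.2]
contact_force: [0.6, 1.3, -0.2]
grip_force: 0.0
tcp_pos: [650.2, -129.7, 173.0]
contact_force: [0.2, 0.4, 0.2]
grip_force: 0.0
t 18.75 tcp [ 650.2 -129.7  173. ] tooly 4.78 tilt 0.15 F [0.2 0.4 0.2] op 85.6 grip 0.0 j1 [-0.35  0.51]
435,-40,172,-4.4 shift [ 107.4 -206.9    0.4] turn [ 2.600e-03 -1.000e-04  1.603e-01]
```

```bash
python3 -m handwheel '[[[8,-15,0],[0,0,0.01]],[[20,-40,0],[0,0,0.03]],[[35,-68,0],[0,0,0.05]],[[51,-98,0],[0,0,0.075]],[[67,-128,0],[0,0,0.1]],[[82,-158,0],[0,0,0.12]],[[96,-185,0],[0,0,0.14]],[[104,-201,0],[0,0,0.155]],[[107.5,-207,0],[0,0,0.16]],[[107.5,-207,0],[0,0,0.16]]]' 0 | grep pos
python3 - <<'E'
from h import *
for n in('top','side'):
    im,d=eyes.get_image(n); cv2.imwrite(f'pics/{n}6.png',im[...,::-1]); C=cloud(n,d)
    p=sel(C,(649,-129),(45,55),68,86); print(n,'coldrack',len(p),*rect(p[:,:2]),np.median(p[:,2]))
    p=sel(C,(649,-129),(95,105),50,60); print(n,'box',*rect(p[:,:2]))
    if n=='side': p=sel(C,(435,-45),(60,70),75,85); print(n,'rack',len(p),*rect(p[:,:2]))
a=cv2.imread('pics/side6.png')[200:310,360:480];b=cv2.imread('pics/top6.png')[110:210,335:440]
cv2.imwrite('pics/c6.png',np.hstack([cv2.resize(a,(390,380)),cv2.resize(b,(390,380))]))
E
python3 plan.py 435,-40,72,-4.4
```

```text
tcp_pos: [433.8, -39.3, 171.0]
top coldrack 846 [ 648.1 -127.6] [45.9 67.4] 5.75 79.32651025510324
top box [ 648.1 -127.6] [139.3 158.5] 4.75
side coldrack 672 [ 648.8 -131. ] [46.3 67.9] 3.25 75.6716929348849
side box [ 649.1 -130.7] [140.4 159.3] 4.75
side rack 1079 [435.5 -41.3] [51.  94.7] -5.0
t 19.85 tcp [435.  -39.9 171.2] tooly -4.36 tilt 0.03 F [ 0.5  0.1 -0. ] op 85.5 grip 0.0 j1 [-0.75  0.06]
435,-40,72,-4.4 shift [-0.1 -0.1 99.2] turn [0.0005 0.0003 0.0008]
```

View pics/c6.png

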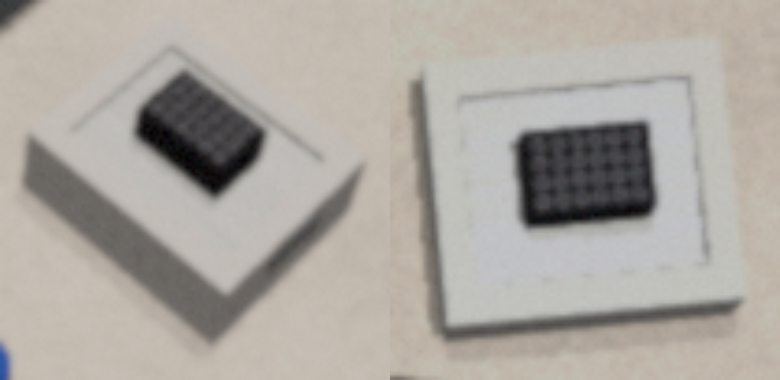

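Cold rack is centred and aligned. Now the white rack.

```bash
(python3 -m handwheel '[[[0,0,15],[0,0,0]],[[0,0,38],[0,0,0]],[[0,0,60],[0,0,0]],[[0,0,80],[0,0,0]],[[0,0,94],[0,0,0]],[[0,0,100],[0,0,0]],[[0,0,100],[0,0,0]]]' 0; python3 -m handwheel '[[[0,0,0],[0,0,0]],[[0,0,0],[0,0,0]],[[0,0,0],[0,0,0]],[[0,0,0],[0,0,0]],[[0,0,0],[0,0,0]],[[0,0,0],[0,0,0]],[[0,0,0],[0,0,0]],[[0,0,0],[0,0,0]]]' 1) | grep -E 'pos|force|open'
python3 plan.py
```

```text
tcp_pos: [434.4, -40.5, 70.5]
contact_force: [-0.5, -0.6, -0.1]
opening: 85.3
grip_force: 0.0
tcp_pos: [434.7, -39.7, 72.0]
contact_force: [-2.3, -0.5, 11.7]
opening: 51.5
grip_force: 61.0
t 21.35 tcp [434.7 -39.7  72. ] tooly -4.39 tilt 0.08 F [-2.3 -0.5 11.7] op 51.5 grip 61.0 j1 [-0.59  0.3 ]
```

```bash
python3 -m handwheel '[[[0,0,-4],[0,0,0]],[[0,0,-12],[0,0,0]],[[0,0,-30],[0,0,0]],[[0,0,-55],[0,0,0]],[[0,0,-80],[0,0,0]],[[0,0,-100],[0,0,0]],[[0,0,-110],[0,0,0]],[[0,0,-110],[0,0,0]]]' 1 | grep -E 'pos|open'
python3 - <<'E'
from h import *
for n in('side',):
    im,d=eyes.get_image(n); cv2.imwrite(f'pics/{n}7.png',im[...,::-1]); C=cloud(n,d)
    p=sel(C,(435,-45),(60,90),34,42); print(n,'block',len(p),*rect(p[:,:2]))
cv2.imwrite('pics/c7.png',cv2.resize(cv2.imread('pics/side7.png')[160:330,240:420],None,fx=3,fy=3))
E
python3 plan.py 650,122,182,7
```

```text
tcp_pos: [434.8, -39.4, 182.3]
opening: 51.0
side block 1412 [435.7 -43.2] [ 62.7 124.4] -9.25
t 22.2 tcp [434.4 -39.3 181.4] tooly -4.34 tilt 0.08 F [ 0.3  0.5 -0.8] op 51.2 grip 62.8 j1 [-0.79  0.04]
650,122,182,7 shift [ 1.772e+02  2.028e+02 -2.000e-01] turn [ 0.001 -0.001 -0.198]
```

View pics/c7.png

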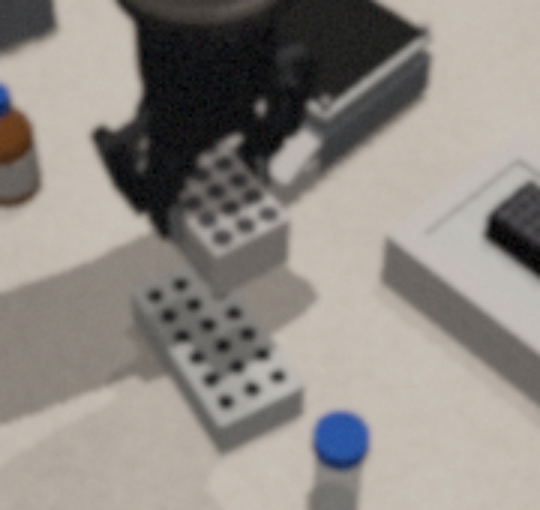

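```bash
python3 -m handwheel '[[[10,12,0],[0,0,-0.015]],[[30,35,0],[0,0,-0.04]],[[55,63,0],[0,0,-0.065]],[[81,93,0],[0,0,-0.095]],[[107,123,0],[0,0,-0.125]],[[133,153,0],[0,0,-0.15]],[[156,179,0],[0,0,-0.18]],[[171,196,0],[0,0,-0.195]],[[177,203,0],[0,0,-0.198]],[[177,203,0],[0,0,-0.198]]]' 1 | grep -E 'pos|open'
python3 -m handwheel '[[[0,0,10],[0,0,0]],[[0,0,28],[0,0,0]],[[0,0,46],[0,0,0]],[[0,0,57],[0,0,0]],[[0,0,62],[0,0,0]],[[0,0,62],[0,0,0]],[[0,0,62],[0,0,0]]]' 1| grep -E 'pos|force'
python3 plan.py 650,122,110,7
```

```text
tcp_pos: [650.3, 121.6, 179.3]
opening: 51.2
tcp_pos: [650.4, 121.0, 119.8]
contact_force: [-0.2, 0.1, -1.4]
grip_force: 62.9
t 23.9 tcp [650.4 121.  119.8] tooly 6.94 tilt 0.04 F [-0.2  0.1 -1.4] op 51.6 grip 62.9 j1 [-0.7  0.2]
650,122,110,7 shift [ 1.1 -0.3  9.8] turn [ 0.0006 -0.0001 -0.0011]
```

```bash
(python3 -m handwheel '[[[1,0,4],[0,0,0]],[[1,0,7],[0,0,0]],[[1,0,7],[0,0,0]],[[1,0,7],[0,0,0]]]' 1; python3 -m handwheel '[[[0,0,0.7],[0,0,0]],[[0,0,1.2],[0,0,0]],[[0,0,1.2],[0,0,0]]]' 1;python3 -m handwheel '[[[0,0,0.7],[0,0,0]],[[0,0,1],[0,0,0]],[[0,0,1],[0,0,0]]]' 1)| grep -E 'pos|force'
```

```text
tcp_pos: [650.1, 122.2, 112.2]
contact_force: [-0.7, -0.1, -0.7]
grip_force: 62.9
tcp_pos: [650.1, 122.2, 111.0]
contact_force: [-0.3, -0.2, -1.3]
grip_force: 62.9
tcp_pos: [650.1, 122.1, 110.2]
contact_force: [-2.0, -0.2, 3.5]
grip_force: 63.2
```

```bash
(python3 -m handwheel '[[[0,0,0.5],[0,0,0]],[[0,0,0.5],[0,0,0]],[[0,0,0.5],[0,0,0]]]' 1;python3 -m handwheel '[[[0,0,-0.3],[0,0,0]],[[0,0,-0.3],[0,0,0]],[[0,0,-0.3],[0,0,0]],[[0,0,-0.3],[0,0,0]],[[0,0,-0.3],[0,0,0]],[[0,0,-0.3],[0,0,0]]]' 0;  python3 -m handwheel '[[[0,0,-10],[0,0,0]],[[0,0,-30],[0,0,0]],[[0,0,-60],[0,0,0]],[[0,0,-85],[0,0,0]],[[0,0,-95],[0,0,0]],[[0,0,-95],[0,0,0]]]' 0) | grep -E 'pos|force'
python3 plan.py 435.5,-41,135,-8.7
```

```text
tcp_pos: [650.1, 122.1, 110.1]
contact_force: [-4.9, 0.0, 11.5]
grip_force: 64.1
tcp_pos: [650.1, 122.2, 109.7]
contact_force: [0.3, 0.6, -0.4]
grip_force: 0.0
tcp_pos: [650.7, 122.3, 206.5]
contact_force: [0.4, 0.1, -0.3]
grip_force: 0.0
t 26.4 tcp [650.7 122.3 206.5] tooly 6.96 tilt 0.15 F [ 0.4  0.1 -0.3] op 85.4 grip 0.0 j1 [-0.74  0.14]
435.5,-41,135,-8.7 shift [-136.  -233.6   70.9] turn [ 0.0023 -0.0011  0.2733]
```

```bash
python3 -m handwheel '[[[-8,-14,0],[0,0,0.02]],[[-23,-40,4],[0,0,0.05]],[[-42,-72,12],[0,0,0.085]],[[-62,-106,22],[0,0,0.125]],[[-82,-140,33],[0,0,0.165]],[[-102,-174,46],[0,0,0.2]],[[-120,-206,58],[0,0,0.24]],[[-132,-227,68],[0,0,0.265]],[[-136,-233.5,71],[0,0,0.273]],[[-136,-233.5,71],[0,0,0.273]]]' 0 | grep pos
python3 - <<'E'
from h import *
for n in('top','side'):
    im,d=eyes.get_image(n); cv2.imwrite(f'pics/{n}8.png',im[...,::-1]); C=cloud(n,d)
    p=sel(C,(650,122),(60,65),112,124); print(n,'tuberack',len(p),*rect(p[:,:2]),np.median(p[:,2]))
    p=sel(C,(650,122),(90,100),70,84); print(n,'mat',*rect(p[:,:2]))
    if n=='side': p=sel(C,(435,-45),(60,90),34,42); print(n,'block',len(p),*rect(p[:,:2]))
a=cv2.imread('pics/side8.png')[130:230,280:390];b=cv2.imread('pics/top8.png')[110:220,210:310]
cv2.imwrite('pics/c8.png',np.hstack([cv2.resize(a,(390,380)),cv2.resize(b,(390,380))]))
E
python3 plan.py 435.3,-41.3,36,-8.6
```

```text
tcp_pos: [433.8, -41.5, 133.2]
top tuberack 1385 [648.8 123.6] [51.8 94.7] 6.75 119.4112460892552
top mat [650.  124.3] [118.8 148. ] 6.5
side tuberack 455 [651.7 110.4] [51.8 76.4] 5.75 115.7143470832782
side mat [656.8  73.2] [114.   53.4] 5.0
side block 1484 [435.5 -43.2] [ 63.2 124.1] -8.25
t 27.5 tcp [435.6 -40.6 133.9] tooly -8.62 tilt 0.03 F [ 0.   0.7 -0.7] op 85.4 grip 0.0 j1 [-0.73  0.1 ]
435.3,-41.3,36,-8.6 shift [-0.7 -0.3 97.9] turn [ 0.0004  0.0003 -0.0004]
```

View pics/c8.png

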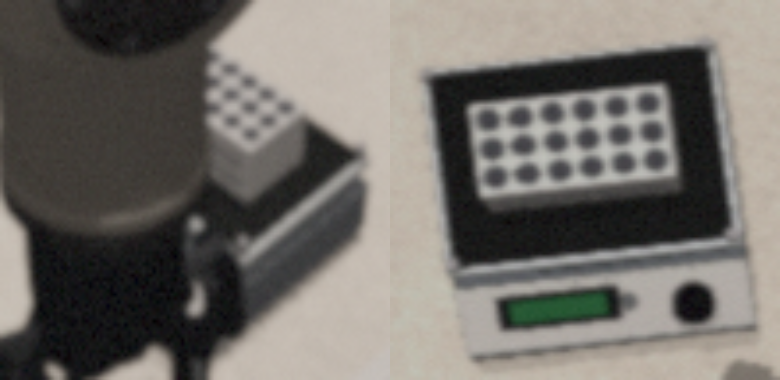

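```bash
(python3 -m handwheel '[[[-0.7,0,15],[0,0,0]],[[-0.7,0,38],[0,0,0]],[[-0.7,0,60],[0,0,0]],[[-0.7,0,80],[0,0,0]],[[-0.7,0,91],[0,0,0]],[[-0.7,0,96],[0,0,0]],[[-0.7,0,96],[0,0,0]]]' 0; python3 -m handwheel '[[[0,0,0],[0,0,0]],[[0,0,0],[0,0,0]],[[0,0,0],[0,0,0]],[[0,0,0],[0,0,0]],[[0,0,0],[0,0,0]],[[0,0,0],[0,0,0]],[[0,0,0],[0,0,0]]]' 1) | grep -E 'pos|force|open'
python3 plan.py
```

```text
tcp_pos: [435.0, -41.8, 37.7]
contact_force: [-0.8, 0.2, -0.0]
opening: 85.4
grip_force: 0.0
tcp_pos: [435.4, -41.7, 38.8]
contact_force: [-2.4, -0.2, 14.7]
opening: 62.8
grip_force: 62.0
t 28.9 tcp [435.4 -41.7  38.8] tooly -8.68 tilt 0.11 F [-2.4 -0.2 14.7] op 62.8 grip 62.0 j1 [-0.54  0.33]
```

```bash
python3 -m handwheel '[[[0,0,-4],[0,0,0]],[[0,0,-12],[0,0,0]],[[0,0,-30],[0,0,0]],[[0,0,-57],[0,0,0]],[[0,0,-87],[0,0,0]],[[0,0,-117],[0,0,0]],[[0,0,-142],[0,0,0]],[[0,0,-156],[0,0,0]],[[0,0,-160],[0,0,0]],[[0,0,-160],[0,0,0]]]' 1 | grep -E 'pos|open|force'
python3 plan.py 479,383,200,-4.7
python3 - <<'E'
from h import *
im,d=eyes.get_image('side'); cv2.imwrite('pics/side9.png',im[...,::-1]); C=cloud('side',d)
p=sel(C,(435,-45),(60,90),150,212); print(len(p),*rect(p[:,:2]))
cv2.imwrite('pics/c9.png',cv2.resize(im[130:310,220:440,::-1],None,fx=3,fy=3))
E
```

```text
tcp_pos: [434.6, -41.5, 198.1]
contact_force: [-0.5, 0.1, -6.3]
opening: 62.5
grip_force: 69.2
t 29.9 tcp [434.6 -41.5 198.1] tooly -8.66 tilt 0.07 F [-0.5  0.1 -6.3] op 62.5 grip 69.2 j1 [-0.87 -0.05]
479,383,200,-4.7 shift [426.4 -20.   -1.4] turn [ 0.0005 -0.0012 -0.0691]
2198 [431.7 -55.3] [ 85.7 100.3] -8.5
```

View pics/c9.png

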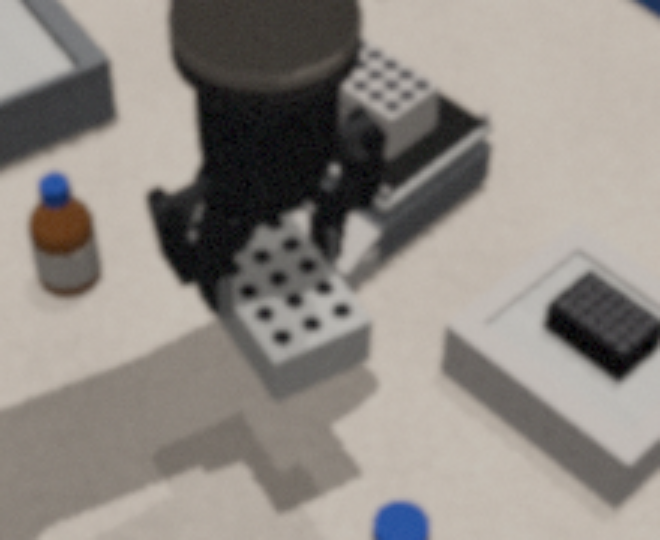

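```bash
(python3 -m handwheel '[[[10,0,0],[0,0,0]],[[30,-1,0],[0,0,-0.005]],[[55,-2,0],[0,0,-0.01]],[[82,-4,0],[0,0,-0.015]],[[110,-5,0],[0,0,-0.02]],[[138,-6,0],[0,0,-0.025]],[[166,-8,0],[0,0,-0.03]],[[190,-9,0],[0,0,-0.032]],[[207,-10,0],[0,0,-0.035]],[[215,-10,0],[0,0,-0.035]]]' 1; python3 -m handwheel '[[[12,0,0],[0,0,-0.002]],[[35,-1,0],[0,0,-0.005]],[[63,-2,0],[0,0,-0.01]],[[91,-4,0],[0,0,-0.015]],[[119,-5,0],[0,0,-0.02]],[[147,-6,0],[0,0,-0.025]],[[173,-8,0],[0,0,-0.03]],[[195,-9,0],[0,0,-0.034]],[[207,-10,0],[0,0,-0.034]],[[207,-10,0],[0,0,-0.034]]]' 1)| grep -E 'pos|open|force'
python3 plan.py 479,383,115,-4.7
```

```text
tcp_pos: [456.9, 173.7, 197.0]
contact_force: [0.9, 0.1, -5.4]
opening: 62.5
grip_force: 69.1
tcp_pos: [470.7, 381.5, 197.3]
contact_force: [-0.6, 0.2, -6.2]
opening: 62.5
grip_force: 69.1
t 31.95 tcp [470.7 381.5 197.3] tooly -4.58 tilt 0.02 F [-0.6  0.2 -6.2] op 62.5 grip 69.1 j1 [-1.27 -0.59]
479,383,115,-4.7 shift [ 2.1  8.1 82.3] turn [-0.0002  0.0003  0.0021]
```

```bash
python3 -m handwheel '[[[1,4,10],[0,0,0]],[[2,8,25],[0,0,0.002]],[[2,8,43],[0,0,0.002]],[[2,8,60],[0,0,0.002]],[[2,8,70],[0,0,0.002]],[[2,8,75],[0,0,0.002]],[[2,8,75],[0,0,0.002]],[[2,8,75],[0,0,0.002]]]' 1| grep -E 'pos|force'
python3 plan.py 479,383,99,-4.7
python3 - <<'E'
from h import *
for n in('top','side'):
    im,d=eyes.get_image(n); cv2.imwrite(f'pics/{n}10.png',im[...,::-1]); C=cloud(n,d)
    for nm,a,b in(('blk',110,126),('rim',64,78)):
        p=sel(C,(479,383),(90,100),a,b); print(n,nm,len(p),*rect(p[:,:2]),p[:,:2].max(0).round(1),p[:,:2].min(0).round(1))
a=cv2.imread('pics/side10.png')[100:230,150:280];b=cv2.imread('pics/top10.png')[190:310,65:185]
cv2.imwrite('pics/c10.png',np.hstack([cv2.resize(a,(390,390)),cv2.resize(b,(390,390))]))
E
```

```text
tcp_pos: [479.9, 380.3, 123.2]
contact_force: [0.4, 0.3, -5.7]
grip_force: 69.0
t 32.75 tcp [479.9 380.3 123.2] tooly -4.87 tilt 0.03 F [ 0.4  0.3 -5.7] op 62.6 grip 69.0 j1 [-1.21 -0.52]
479,383,99,-4.7 shift [ 2.6 -1.1 24.2] turn [ 0.0004 -0.0004 -0.0029]
top blk 1081 [476.8 350.7] [73.7 64.2] -4.75 [522.  385.8] [434.9 315.9]
top rim 1650 [473.1 381.2] [139.4 151.7] -5.5 [544.3 466.7] [398.1 299.6]
side blk 975 [479.7 371.5] [ 83.  118.9] 6.75 [524.7 443. ] [435.1 312.2]
side rim 749 [479.9 381. ] [130.3 160.5] -5.5 [547.2 466.8] [409.4 295.3]
```

View pics/c10.png

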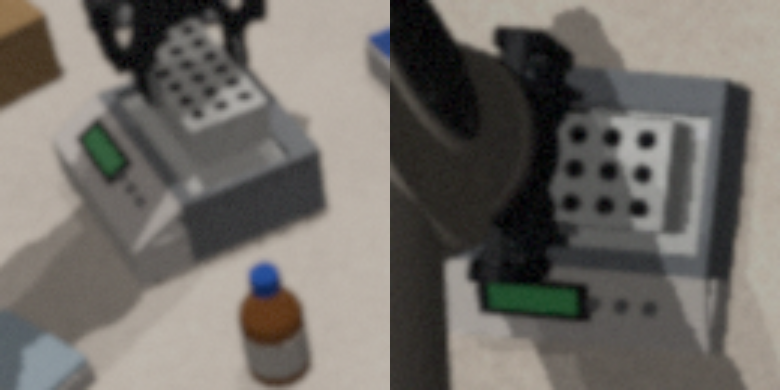

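```bash
(python3 -m handwheel '[[[1.5,-0.5,3],[0,0,-0.003]],[[2.5,-1,7],[0,0,-0.003]],[[2.5,-1,10],[0,0,-0.003]],[[2.5,-1,10],[0,0,-0.003]],[[2.5,-1,10],[0,0,-0.003]]]' 1; python3 -m handwheel '[[[0,0,3],[0,0,0]],[[0,0,6],[0,0,0]],[[0,0,8],[0,0,0]],[[0,0,8],[0,0,0]]]' 1)| grep -E 'pos|force'; python3 plan.py 479,383,99,-4.7
```

```text
tcp_pos: [478.7, 382.8, 112.7]
contact_force: [0.2, 0.1, -4.9]
grip_force: 69.1
tcp_pos: [478.6, 382.8, 104.4]
contact_force: [0.5, 0.1, -4.6]
grip_force: 69.1
t 33.75 tcp [478.6 382.8 104.4] tooly -4.67 tilt 0.04 F [ 0.5  0.1 -4.6] op 62.9 grip 69.1 j1 [-1.2  -0.51]
479,383,99,-4.7 shift [0.3 0.4 5.4] turn [-0.0004  0.0005  0.0004]
```

```bash
(python3 -m handwheel '[[[0,0,2],[0,0,0]],[[0,0,3.5],[0,0,0]],[[0,0,3.5],[0,0,0]]]' 1; python3 -m handwheel '[[[0,0,0.7],[0,0,0]],[[0,0,1.2],[0,0,0]],[[0,0,1.2],[0,0,0]]]' 1;python3 -m handwheel '[[[0,0,0.7],[0,0,0]],[[0,0,1],[0,0,0]],[[0,0,1],[0,0,0]]]' 1)| grep -E 'pos|force'
```

```text
tcp_pos: [478.6, 382.8, 101.1]
contact_force: [-0.6, 0.4, -5.6]
grip_force: 69.1
tcp_pos: [478.7, 382.9, 100.1]
contact_force: [0.9, 0.3, -6.1]
grip_force: 69.1
tcp_pos: [478.7, 382.9, 99.1]
contact_force: [-0.4, -0.9, -5.5]
grip_force: 69.2
```

```bash
(python3 -m handwheel '[[[0,0,0.7],[0,0,0]],[[0,0,0.7],[0,0,0]],[[0,0,0.7],[0,0,0]]]' 1; python3 -m handwheel '[[[0,0,0.7],[0,0,0]],[[0,0,0.7],[0,0,0]],[[0,0,0.7],[0,0,0]]]' 1)| grep -E 'pos|force'
```

```text
tcp_pos: [478.7, 382.9, 99.0]
contact_force: [-5.2, -2.4, 7.9]
grip_force: 70.6
tcp_pos: [478.8, 382.9, 99.0]
contact_force: [-8.2, -4.7, 20.7]
grip_force: 72.2
```

```bash
(python3 -m handwheel '[[[0,0,-0.7],[0,0,0]],[[0,0,-0.7],[0,0,0]]]' 1;python3 -m handwheel '[[[0,0,0],[0,0,0]],[[0,0,0],[0,0,0]],[[0,0,0],[0,0,0]],[[0,0,0],[0,0,0]],[[0,0,0],[0,0,0]],[[0,0,0],[0,0,0]]]' 0;  python3 -m handwheel '[[[0,0,-8],[0,0,0]],[[0,0,-25],[0,0,0]],[[0,0,-50],[0,0,0]],[[0,0,-80],[0,0,0]],[[0,0,-110],[0,0,0]],[[0,0,-120],[0,0,0]],[[0,0,-120],[0,0,0]]]' 0; python3 -m handwheel '[[[20,-15,0],[0,0,0]],[[60,-45,0],[0,0,-0.1]],[[100,-75,0],[0,0,-0.2]],[[140,-100,0],[0,0,-0.3]],[[180,-125,0],[0,0,-0.4]],[[210,-145,0],[0,0,-0.5]],[[225,-160,0],[0,0,-0.6]],[[230,-165,0],[0,0,-0.7]],[[230,-165,0],[0,0,-0.7]]]' 0 ) | grep -E 'pos|force'
python3 - <<'E'
from h import *
for n in('top','side'):
    im,d=eyes.get_image(n); cv2.imwrite(f'pics/{n}11.png',im[...,::-1]); C=cloud(n,d)
    for nm,c,r,a,b in [('block',(479,383),(48,80),92,106),('rim',(479,383),(75,100),66,76),('tuberack',(650,122),(60,65),112,124),('mat',(650,122),(90,100),70,84),('coldrack',(649,-129),(45,55),70,86),('box',(649,-129),(95,105),50.5,60),('dish',(468,-352),(40,40),72,100),('bottle',(418,186),(45,45),60,130),('tube',(417,-183),(45,45),60,130)]:
        p=sel(C,c,r,a,b)
        print(n,nm,len(p),*(rect(p[:,:2]) if len(p)>30 else ()))
E
```

```text
tcp_pos: [478.7, 382.9, 99.0]
contact_force: [-5.7, -3.7, 10.2]
grip_force: 71.2
tcp_pos: [478.7, 382.9, 98.4]
contact_force: [-0.1, -0.2, -0.5]
grip_force: 0.0
tcp_pos: [479.4, 383.4, 220.8]
contact_force: [0.9, 0.4, -0.9]
grip_force: 0.0
tcp_pos: [331.5, 626.1, 217.0]
contact_force: [0.2, -0.7, -0.2]
grip_force: 0.0
top block 2263 [478.  384.1] [ 63.  125.1] -4.5
top rim 2354 [475.9 385.5] [134.7 160.4] -4.75
top tuberack 1377 [648.9 123.7] [51.8 94.9] 6.75
top mat 2976 [650.  124.1] [118.5 147.8] 7.5
top coldrack 844 [ 648.1 -127.4] [45.8 67.6] 5.5
top box 3858 [ 648.1 -127.6] [139.3 158.6] 4.25
top dish 247 [ 467.3 -349.7] [42.3 42.3] -25.0
top bottle 454 [415.1 185.5] [43.7 43.4] 18.75
top tube 289 [ 417.8 -180.4] [31. 32.] -16.5
side block 957 [479.1 380.8] [ 63.4 126.1] -5.5
side rim 815 [482.2 380.8] [125.2 161.1] -5.75
side tuberack 717 [649.6 120.3] [52.9 94.8] 7.5
side mat 1234 [649.2 119.5] [114.7 144.9] 7.75
side coldrack 652 [ 648.9 -131.2] [46.3 67. ] 4.0
side box 1689 [ 648.8 -130.7] [140.  158.8] 5.75
side dish 386 [ 467.8 -353.3] [42.8 41.8] -6.25
side bottle 348 [413.7 177.5] [42.1 33.4] -21.75
side tube 469 [ 418.4 -184.4] [31.6 31.7] 24.75
```

View pics/top11.png

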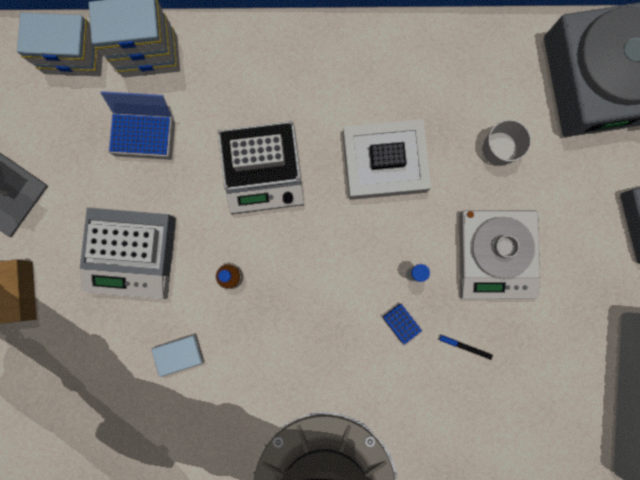

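View pics/side11.png

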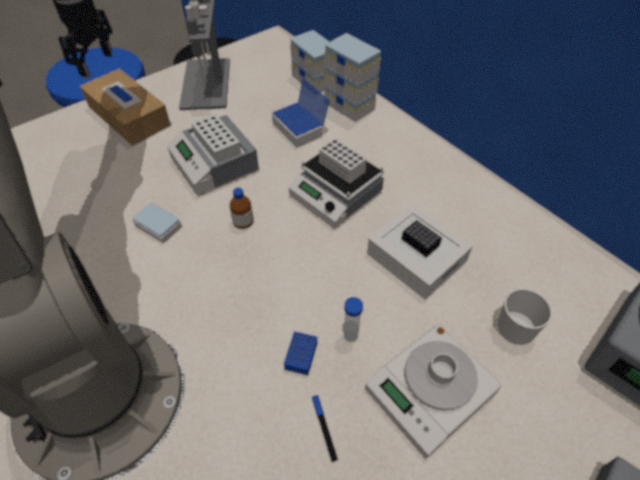

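All four pieces stand centred and aligned on their places: block at (127,243), white rack (257,151), black rack (388,155) and dish (506,246) in the top view. The bottle and tube have not moved.

```bash
python3 -c "
from rig import job
print(job.job_done())"
```

```text
the job is handed in; nothing more can be done
None
```

The job is done and handed in: dish, black rack, white rack and aluminium block were each set down upright near the middle of their places (within about 2 mm in the last camera check), in the order asked, with the bottle and tube left where they were.

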